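Weigh a turned mortar and pestle on the spring scale

TASK

Weigh the turned mortar and pestle as a set: take the mortar from the sloping drying rack and set it upright in the middle of the scale's sprung pan, its foot wholly inside the red ring, and let go of it. Then take the pestle from the rack and lower it thick end down into the mortar, leaving it there with the mortar still upright inside the ring. Set both down gently, without dropping them or pushing the pan to its stop, and leave the oil bottle, the wax tin and the candlestick where they are.

Things in the scene. Friction and masses are not known exactly. Their poses are not given: they have to be found in the camera images.
- mortar: mid-brown wooden mortar, a straight open cup 60 mm outside diameter, 90 mm tall, wall 6 mm, inner floor 14 mm up, two thin dark bands low down, 0.16 kg. Origin at the centre of its underside, z along its axis towards the mouth. It starts standing on the rack's sloping board, so its axis leans 30 degrees from vertical.
- mortar_in (a point): centre of the mortar's inner floor, 14 mm above its underside (cavity 48 mm across, 76 mm deep)
- pestle: pale wooden pestle 150 mm long, 0.08 kg. Origin at the centre of its thick end, z along its axis to the handle end. Head 30 mm across (0 to 44 mm), handle 20 mm across (56 to 128 mm), end knob 26 mm (134 to 150 mm). It starts nearly square to the rack's board, leaning 30 to 35 degrees, its lowest 42 mm in a pocket: draw it out along its axis.
- rack: fixed plywood drying rack, 270 mm wide along its y; its board (140 mm long) slopes 30 degrees down to its -x side. Origin on the bench under its middle, the board's middle 75 mm above. Mortar on the +y half behind a low dark lip (14 mm); pestle on the -y half in a dark square pocket (32 mm inside, 46 mm outside, 42 mm deep).
- scale: fixed green spring scale, 190 x 200 mm, 76 mm tall without the pan, dial on its -x face. Origin on the bench under the middle of the pan.
- pan_center (a point): centre of the top face of the round steel pan (170 mm across, flat, no rim), 112 mm above the bench when empty. A red ring on it, 90 mm inside diameter, is centred here. It moves with the pan.
- pan (a joint): how far the sprung pan is pressed down: 0 empty, 0.025 m at the stop; about 300 N/m. Mortar and pestle together press it about 7 mm.
- oil: amber glass oil bottle, 54 mm across, 120 mm tall, standing on the bench. Leave it alone. Origin at its underside
- wax: yellow round wax tin, 80 mm across, 45 mm tall, on the bench. Leave it alone. Origin at its underside
- candlestick: dark turned wooden candlestick, 72 mm foot, 145 mm tall, on the bench. Leave it alone. Origin at its underside
Mind the look-alikes: they are no part of the job. What is shaped like the mortar but green is not meant.

How it is judged:
By the outcome, as a careful person would: the job done as asked, in the order asked, and still so for the second after the job is handed in, with the robot touching nothing.
It also fails if it takes over 67 s, if anything falls off the work surface, if the arm or the gripper's body presses on something with over 40 N, if the wrist force passes 120 N, or if a joint passes its speed limit or range.

ROBOT

A 6-joint arm with a two-finger parallel gripper is mounted at the origin on the work surface. World frame = base frame: x ahead of the robot, y to its left, z up, the work surface at z = 0. Lengths are in m, angles in degrees, forces in N, time in s.
With the tool pointing down it reaches from about 0.25 to 0.725 m from the base axis. Payload 9.7 kg.
Tool frame: the origin (TCP) lies on the front face of the gripper's body, between the roots of the fingers; the fingertips stand ctrl.finger_overhang ahead of it and the grasp point (between the pads) lies 54 mm ahead of it (ctrl.finger_overhang is the distance from the TCP to the fingertips, in m); z points along the fingers, y is the line along which they close (so a half turn about z gives the same grasp; the last joint's range is limited). The gripper opens to 85 mm and grips with 20 to 120 N. Pads are 22 mm wide; open, the fingers measure 114 mm over their backs; the gripper's body (76 mm by 85 mm) begins 54 mm behind the grasp point. The pads swing forward as they close: fully open they stand 13 mm farther back than shut.
Start: joints at [77.235, 4.979, 10.078, 95.1, 0, 90], TCP at [0.122, 0.536, 0.304] pointing down, gripper open.
Joint ranges: [-179.16, 179.16], [-48.56, 103.87], [-65.8, 70.77], [-126.05, 130.52], [-82.76, 87.17], [-180, 180]. Speed limits (degrees/s): [127.2, 127.2, 147.25, 180, 180, 180].

INTERFACE

Orientations are given as [roll, pitch, yaw] about the fixed x, y, z axes, in that order (R = Rz(yaw) Ry(pitch) Rx(roll)).
In Python, from station import ctrl, grip, inverse_kinematics, get_state, grab_frame gives the robot as it stands. Calls block until the motion is done:
- ctrl.movep(position, orientation): joint-space move of the TCP to a pose.
- ctrl.move_linear(position, attitude=None, max_speed=0.15): straight line of the TCP; attitude=None keeps the orientation; max_speed is the mean speed in m/s.
- ctrl.move_joints(angles): joint-space move.
- grip(opening): finger opening in m; the grip force is fixed at half the most; returns when the fingers have stopped.
- ctrl.hold(seconds).
- inverse_kinematics(position, orientation): joint angles nearest the present ones, or None.
- get_state(): the state.
- grab_frame(name): name is "side" or "top"; returns a dict with "color" (384x512x3 uint8, red, green, blue), "depth" (384x512 float32, m along the optical axis (not along the pixel's ray), 0 where there is no reading), "K" (3x3 intrinsics, pixels), "view" (4x4, takes a point from world to camera coordinates). Camera axes: x right, y down, z forward; pixel columns grow to the right and rows downward; lengths in m; the calibration is good to about 2 mm. A picture is of the moment at which its call begins.
A pose or a line that the arm cannot do raises ctrl.MotionError and nothing moves.
- ctrl.sign_off(): hands the job in; it is judged then, once.
The state is a dict: "time_s": time; "joint_positions": joint angles; "joint_velocities": joint speeds; "joint_efforts": joint torques, N m; "ee_pos": TCP position; "tool_rot": TCP orientation; "wrist_force": force on the tool from outside, world axes, zero at the start; "wrist_torque": the same for the moment, N m; "width": finger opening in m; "grip_force": force on a finger pad.
Only numpy, scipy, OpenCV 4.12 (cv2) and the standard library are available. Lean on these libraries where they do the work, as an engineer would, in place of code of your own. Each camera call takes 0.05 s, during which the arm holds its last target. There are 200 camera calls.

## Working session

There is one attempt and no reset: what is moved stays moved. The work goes in short steps, each a Python script; the robot and the scene stay as the last script left them, time stands still between calls to the robot, and variables do not carry over. Pictures are saved under pics/ and viewed, at most 10 in all, crops included, and the job is handed in when it is done.

```bash
ls; mkdir -p pics; python3 - <<'E'
from station import *
import cv2,numpy as np
for n in("top","side"):
    f=grab_frame(n); np.savez(f"pics/{n}0.npz",**f)
    cv2.imwrite(f"pics/{n}0.png",cv2.resize(f["color"][:,:,::-1],(800,600),interpolation=cv2.INTER_CUBIC))
    print(n,f["K"].tolist(),np.round(f["view"],3).tolist(),f["depth"].min(),f["depth"].max())
s=get_state();print(s["time_s"],s["tool_rot"],s["width"],ctrl.finger_overhang,s["wrist_force"])
E
```

```text
pics
top [[351.9149123676805, 0.0, 251.16410574688553], [0.0, 351.9149123676805, 194.02656420079214], [0.0, 0.0, 1.0]] [[-0.016, -1.0, -0.006, -0.061], [-0.995, 0.016, -0.097, 0.611], [0.097, 0.004, -0.995, 1.022], [0.0, 0.0, 0.0, 1.0]] 0.0 1.9311153
side [[381.20653484307854, 0.0, 265.04602152231485], [0.0, 381.20653484307854, 193.3998788228015], [0.0, 0.0, 1.0]] [[-0.828, -0.561, -0.022, 0.446], [-0.35, 0.546, -0.761, 0.337], [0.438, -0.622, -0.649, 0.719], [0.0, 0.0, 0.0, 1.0]] 0.0 2.9033527
0.1 [-1.79928960e+02  2.00826548e-04  1.67235067e+02] 0.08575531291766551 0.0726 [-0.67046332 -0.10057409  0.27249724]
```

View pics/top0.png

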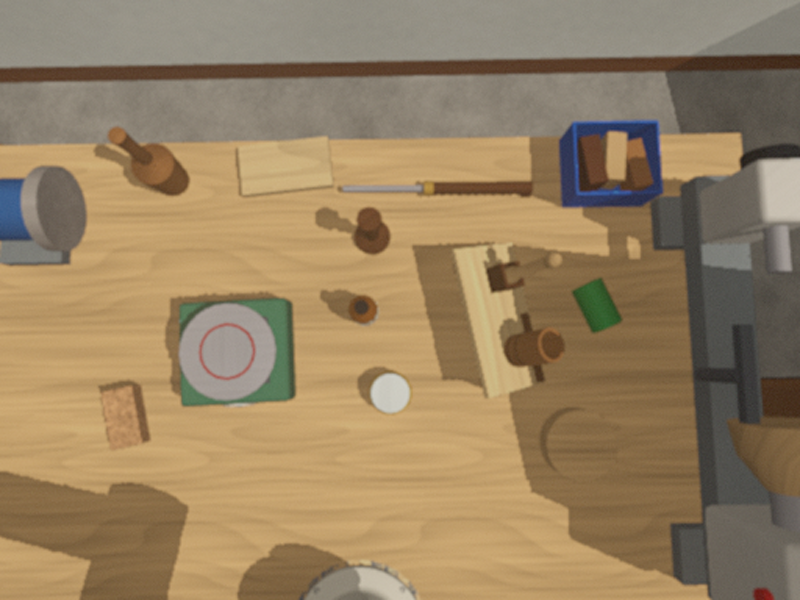

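View pics/side0.png

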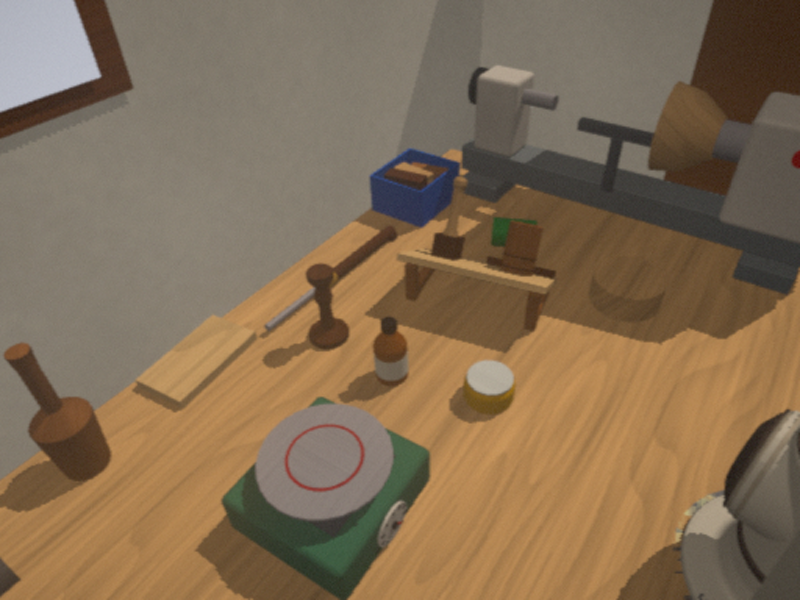

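The top view (800x600) shows the mortar mouth at (548,345) and its foot near (512,350). The pestle knob is at (555,260) and its pocket at (503,277). The pan ring is at (228,351), and the green look-alike lies at (597,305). The side view shows the mortar at (522,245), the pestle knob at (460,183) and the ring at (325,457).

```bash
cat > h.py <<'E'
import numpy as np,cv2
def load(n,i=0): return dict(np.load(f"pics/{n}{i}.npz"))
def world(f):
    d=f["depth"];v,u=np.mgrid[:384,:512];K=f["K"]
    c=np.stack([(u-K[0,2])/K[0,0]*d,(v-K[1,2])/K[1,1]*d,d],-1)
    T=np.linalg.inv(f["view"]);return c@T[:3,:3].T+T[:3,3]
def crop(f,u0,v0,w,h,s): return cv2.resize(f["color"][v0:v0+h,u0:u0+w,::-1],(w*s,h*s),interpolation=cv2.INTER_CUBIC)
def red(f):
    c=f["color"].astype(int);return (c[...,0]>c[...,1]+60)&(c[...,0]>c[...,2]+60)
def tri(pt,ps,ft,fs):
    A=[]
    for p,f in((pt,ft),(ps,fs)):
        P=f["K"]@f["view"][:3];A+=[p[0]*P[2]-P[0],p[1]*P[2]-P[1]]
    v=np.linalg.svd(np.array(A))[2][-1];return v[:3]/v[3]
E
python3 - <<'E'
from h import *
np.set_printoptions(precision=4,suppress=True)
F={n:load(n) for n in("top","side")};W={n:world(f) for n,f in F.items()}
for n,(a,b,c,d) in {"top":(100,170,195,270),"side":(150,300,250,330)}.items():
    m=np.zeros((384,512),bool);m[c:d,a:b]=1
    p=W[n][m&red(F[n])&(F[n]["depth"]>0)]
    A=np.c_[2*p[:,:2],np.ones(len(p))];s=np.linalg.lstsq(A,(p[:,:2]**2).sum(1),rcond=None)[0]
    print(n,"ring",s[:2],"r",np.sqrt(s[2]+s[0]**2+s[1]**2),"z",np.median(p[:,2]),len(p))
for nm,t,s in [("mouth",(351,221),None),("knob",(355,166),(294,117))]:
    print(nm,W["top"][t[1],t[0]], W["side"][s[1],s[0]] if s else "")
# board: top-view pale board pixels
w=W["top"]; b=w[165:248,296:330].reshape(-1,3);b=b[(b[:,2]>.03)&(b[:,2]<.14)]
best=None;r=np.random.default_rng(0)
for _ in range(500):
    q=b[r.choice(len(b),3,0)];n=np.cross(q[1]-q[0],q[2]-q[0])
    if np.linalg.norm(n)<1e-5:continue
    n/=np.linalg.norm(n);k=abs((b-q[0])@n)<.002
    if best is None or k.sum()>best.sum():best=k
q=b[best];c=q.mean(0);n=np.linalg.svd(q-c)[2][2];n*=np.sign(n[2])
print("board",c,n,"slope",np.degrees(np.arccos(n[2])),"down azimuth",np.degrees(np.arctan2(n[1],n[0])),best.sum())
im=np.vstack([crop(F["top"],285,145,100,110,5)])
i2=crop(F["side"],245,100,120,110,5)
h=np.zeros((550,800,3),np.uint8);h[:,:400]=cv2.resize(crop(F["top"],290,150,80,110,5),(400,550));h[:,400:]=cv2.resize(F["side"]["color"][95:205,280:360,::-1],(400,550),interpolation=cv2.INTER_CUBIC)
cv2.imwrite("pics/crop1.png",h)
E
```

```text
top ring [0.523  0.2211] r 0.046814954706027874 z 0.11171769763031841 62
side ring [0.5206 0.2209] r 0.0469018003296561 z 0.11281861255698211 185
mouth [ 0.5237 -0.3437  0.1058] 
knob [ 0.6601 -0.3338  0.1991] [ 0.6533 -0.3237  0.1942]
board [ 0.5726 -0.2458  0.0875] [ 0.1013 -0.4913  0.8651] slope 30.110983601621598 down azimuth -78.34521238685933 1630
```

View pics/crop1.png

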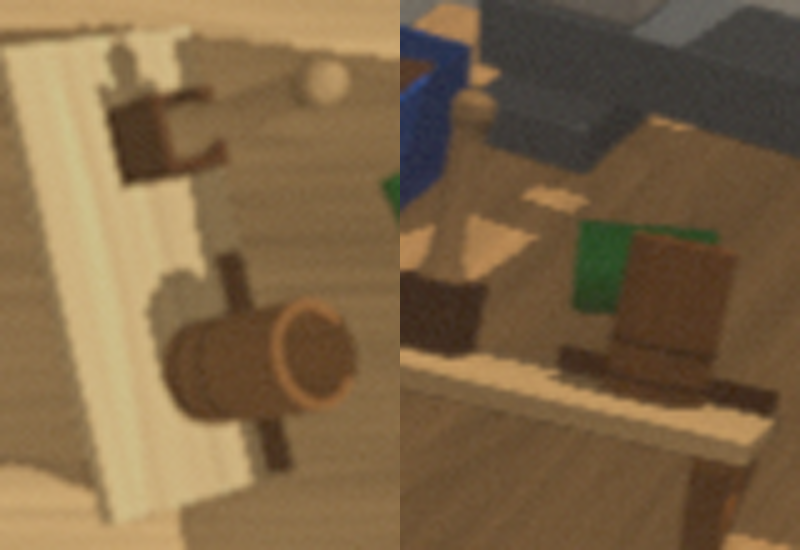

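The enlarged crop shows the mortar mouth rim centred at top px (353,220), the pestle knob at top px (355,166) and side px (295,116), and the pocket open towards the viewer. The board fit gives a 30.1° slope, which agrees with the text. Next I'll fit the mortar and pestle axes to both point clouds.

```bash
cat > fit.py <<'E'
from h import *
from scipy.optimize import least_squares
np.set_printoptions(precision=4,suppress=True)
F={n:load(n) for n in("top","side")};W={n:world(f) for n,f in F.items()}
n=np.array([.1013,-.4913,.8651]);n/=np.linalg.norm(n);c0=np.array([.5726,-.2458,.0875])
e1=np.cross(n,[0,0,1]);e1/=np.linalg.norm(e1);e2=np.cross(n,e1)   # e1 horizontal, e2 along slope
print("e1",e1,"e2",e2)
def pts(k,u0,u1,v0,v1):
    p=W[k][v0:v1,u0:u1].reshape(-1,3);return p
for ks in(("top",),("side",),("top","side")):
    P=np.vstack([pts(k,*{"top":(318,365,205,238),"side":(318,352,138,178)}[k]) for k in ks])
    h=(P-c0)@n;q=np.c_[(P-c0)@e1,(P-c0)@e2]
    g0=np.array([.5237,-.35,.105]);s=np.array([(g0-c0)@e1,(g0-c0)@e2])
    for it in range(8):
        k=(h>.018)&(h<.086)&(abs(np.hypot(*(q-s).T)-.03)<(.02 if it<3 else .006))
        s=least_squares(lambda x:np.hypot(*(q[k]-x).T)-.03,s,loss="soft_l1",f_scale=.002).x
    base=c0+s[0]*e1+s[1]*e2
    near=np.hypot(*(q-s).T)<.031
    print("mortar",ks,"base",base,"n",k.sum(),"rms",np.std(np.hypot(*(q[k]-s).T)),"mouth h",np.percentile(h[near],98))
prof=lambda s:np.interp(s,[0,.044,.056,.128,.134,.150],[.015,.015,.01,.01,.013,.013])
R={}
for ks in(("top",),("side",),("top","side")):
    P=np.vstack([pts(k,*{"top":(315,365,155,190),"side":(280,302,108,160)}[k]) for k in ks])
    top=np.array([.656,-.326,.185]);x=np.r_[top,n[:2]/n[2]]
    def res(x,P):
        a=np.r_[x[3:],1];a/=np.linalg.norm(a);d=P-x[:3];t=d@a
        return np.linalg.norm(d-t[:,None]*a,axis=1)-prof(.15+t),t
    for it in range(12):
        r,t=res(x,P);h=(P-c0)@n
        k=(abs(r)<(.02 if it<4 else .007))&(t>-.105)&(t<0.004)&(h>.047)
        def cost(y):
            r,t=res(y,P[k]);return np.r_[r,np.maximum(t,0)*1,(y[2]-x[2])*0.5]
        x=least_squares(cost,x,loss="soft_l1",f_scale=.002).x
        a=np.r_[x[3:],1];a/=np.linalg.norm(a)
        # put x at knob end: 98th percentile
        t=(P[k]-x[:3])@a;x[:3]+=a*np.percentile(t,97)
    r,t=res(x,P[k]);print("pestle",ks,"end",x[:3],"axis",a,"lean",np.degrees(np.arccos(a[2])),"angle to n",np.degrees(np.arccos(a@n)),"n",k.sum(),"rms",r.std(),"end h over board",(x[:3]-c0)@n,"axis at board",x[:3]-a*((x[:3]-c0)@n)/(a@n))
knob=tri((355,166.4),(295,116.4),F["top"],F["side"]);print("knob tri",knob)
print("mouth W top rim tri", tri((353,220),(337,143.5),F["top"],F["side"]))
E
python3 fit.py
```

```text
e1 [-0.9794 -0.2019  0.    ] e2 [ 0.1747 -0.8473 -0.5016]
mortar ('top',) base [ 0.5212 -0.3383  0.041 ] n 122 rms 0.002524625332854425 mouth h 0.09080382943992456
mortar ('side',) base [ 0.512  -0.2942  0.0671] n 525 rms 0.0017023342781569634 mouth h 0.08987126974014036
mortar ('top', 'side') base [ 0.5127 -0.294   0.0671] n 1001 rms 0.002051682567241816 mouth h 0.09063902898663279
pestle ('top',) end [ 0.6625 -0.3406  0.1955] axis [ 0.1126 -0.5105  0.8525] lean 31.51589768689365 angle to n 1.4650378348323885 n 264 rms 0.0017249101995592453 end h over board 0.1491017628036819 axis at board [ 0.6457 -0.2644  0.0684]
pestle ('side',) end [ 0.6588 -0.3391  0.1946] axis [ 0.104  -0.5065  0.8559] lean 31.13829563818491 angle to n 1.0309171346813968 n 268 rms 0.0017878354406588785 end h over board 0.14721316178947041 axis at board [ 0.6435 -0.2646  0.0685]
pestle ('top', 'side') end [ 0.6602 -0.3404  0.1955] axis [ 0.1014 -0.5116  0.8532] lean 31.440103223481444 angle to n 1.3510181777411658 n 532 rms 0.0019989794685930226 end h over board 0.14879044225246932 axis at board [ 0.6451 -0.2642  0.0686]
knob tri [ 0.6597 -0.3379  0.1876]
mouth W top rim tri [ 0.5237 -0.3402  0.1411]
```

Both fits agree with the text: the mortar mouth is 90 mm above the board, and the pestle leans 31° with its end 149 mm above the board. I'll check reach for the grasp options.

```bash
cat >> h.py <<'E'
from scipy.spatial.transform import Rotation as Ro
np.set_printoptions(precision=4,suppress=True)
N=np.array([.1013,-.4913,.8651]);N/=np.linalg.norm(N)
MB=np.array([.5127,-.294,.0671]); PE=np.array([.6598,-.3395,.1948]); PA=np.array([.1064,-.5094,.8539]);PA/=np.linalg.norm(PA)
PAN=np.array([.522,.221,.112])
def rpy(z,y):
    z=z/np.linalg.norm(z);y=y-(y@z)*z;y/=np.linalg.norm(y)
    return Ro.from_matrix(np.c_[np.cross(y,z),y,z]).as_euler("xyz",degrees=True)
def grasp(a,ang,th,flip):
    """tool orientation gripping a rod of axis a: approach leaned th (deg) off -a, about closing line at angle ang about a"""
    u=np.cross(a,[0,1,0]);u/=np.linalg.norm(u);v=np.cross(a,u)
    A=np.radians(ang);y=np.cos(A)*u+np.sin(A)*v;d=np.cross(y,a)
    T=np.radians(th);z=-(np.cos(T)*a+np.sin(T)*d)
    return z,rpy(z,flip*y)
E
python3 - <<'E'
from h import *
from station import *
def ok(p,r):
    j=inverse_kinematics(list(p),list(r));return j
for nm,g,a,ths in(("mortar",MB+.058*N,N,(0,)),("pestle",PE-.038*PA,PA,(0,20,40,60))):
  for th in ths:
    for ang in range(-180,180,30):
        z,r=grasp(a,ang,th,1)
        L=[ok(g-.054*z+s*a,r) for s in(0,.04,.09)]
        if all(x is not None for x in L): print(nm,th,ang,"z",z,np.round(L[0]),np.round(L[2]))
        elif L[0] is not None: print(nm,th,ang,"only grasp",[x is not None for x in L])
E
```

```text
mortar 0 -180 z [-0.1013  0.4913 -0.8651] [-40.  36.  30. 108.  18.  48.] [-42.  45.  52. 122.  17.  46.]
mortar 0 -150 z [-0.1013  0.4913 -0.8651] [-40.  36.  30. 108.  18.  18.] [-42.  45.  52. 122.  17.  16.]
mortar 0 -120 z [-0.1013  0.4913 -0.8651] [-40.  36.  30. 108.  18. -12.] [-42.  45.  52. 122.  17. -14.]
mortar 0 -90 z [-0.1013  0.4913 -0.8651] [-40.  36.  30. 108.  18. -42.] [-42.  45.  52. 122.  17. -44.]
mortar 0 -60 z [-0.1013  0.4913 -0.8651] [-40.  36.  30. 108.  18. -72.] [-42.  45.  52. 122.  17. -74.]
mortar 0 -30 z [-0.1013  0.4913 -0.8651] [ -40.   36.   30.  108.   18. -102.] [ -42.   45.   52.  122.   17. -104.]
mortar 0 0 z [-0.1013  0.4913 -0.8651] [ -40.   36.   30.  108.   18. -132.] [ -42.   45.   52.  122.   17. -134.]
mortar 0 30 z [-0.1013  0.4913 -0.8651] [ -40.   36.   30.  108.   18. -162.] [ -42.   45.   52.  122.   17. -164.]
mortar 0 60 z [-0.1013  0.4913 -0.8651] [-40.  36.  30. 108.  18. 168.] [-42.  45.  52. 122.  17. 166.]
mortar 0 90 z [-0.1013  0.4913 -0.8651] [-40.  36.  30. 108.  18. 138.] [-42.  45.  52. 122.  17. 136.]
mortar 0 120 z [
[... 1037 characters left out ...]
] [-42.  21.  20.  77.  42. 155.]
pestle 40 120 z [ 0.4911  0.6668 -0.5605] [-43.  34.  23.  90.  55. 115.] [-45.  41.  43. 105.  55. 111.]
pestle 60 0 z [-0.1078 -0.4905 -0.8647] [ -15.   26.   22.   84.  -30. -108.] [ -19.   30.   36.   92.  -30. -112.]
pestle 60 30 z [ 0.3292 -0.3907 -0.8596] [ -21.    3.   -7.   52.  -14. -138.] [ -24.    6.    4.   60.  -13. -141.]
pestle 60 60 z [ 0.6638 -0.1179 -0.7386] [ -31.   -6.  -22.   33.   14. -162.] [ -34.   -3.  -10.   43.   16. -165.]
pestle 60 90 z [ 0.8062  0.2547 -0.534 ] [-41.   0. -22.  28.  46. 175.] [-44.   3. -10.  40.  48. 172.]
pestle 60 120 z [ 0.7183  0.6273 -0.3008] [-46.  22.   0.  60.  72. 130.] [-48.  27.  16.  77.  72. 123.]
```

```bash
python3 - <<'E'
from h import *
from station import *
e1=np.array([.9794,.2019,0])
z=-N;r=list(rpy(z,e1));g=MB+.112*N
st=lambda m:(lambda s:print(m,round(s["time_s"],2),s["ee_pos"],s["width"],s["grip_force"],np.array(s["wrist_force"])))(get_state())
ctrl.movep(list(g+.08*N),r);st("above")
ctrl.move_linear(list(g),max_speed=.06);st("at")
for n in("top","side"):
    f=grab_frame(n);np.savez(f"pics/{n}1.npz",**f)
a=crop(load("top",1),290,150,80,110,5);b=crop(load("side",1),290,80,80,110,5)
cv2.imwrite("pics/g1.png",np.hstack([a,b]))
E
```

```text
above 3.54 [ 0.5327 -0.3875  0.2335] 0.08558360085735828 0.0 [ 0.3835  0.6169 -0.2544]
at 5.03 [ 0.5241 -0.3492  0.1643] 0.08522244760825912 0.0 [-0.7659 -0.0604 -0.0826]
```

View pics/g1.png

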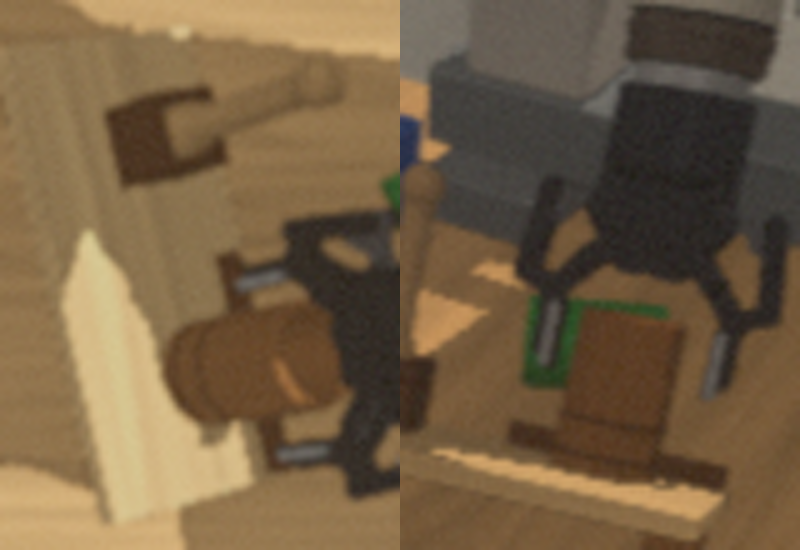

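The mortar sits between the two pads, roughly centred, with the left pad at (548,330) and the right pad at (718,365) in the crop. Now I'll grip, lift and carry it over the pan.

```bash
python3 - <<'E'
from h import *
from station import *
def st(m):
    s=get_state();print(m,round(s["time_s"],2),s["ee_pos"],s["width"],s["grip_force"],np.array(s["wrist_force"]));return s
grip(.045);s=st("gripped")
e=np.array(s["ee_pos"])
ctrl.move_linear(list(e+.09*N),max_speed=.1);st("lift")
best=None;j0=np.array(get_state()["joint_positions"]);P=PAN+[0,0,.112+.06]
for yaw in range(-180,180,15):
    j=inverse_kinematics(list(P),[180,0,yaw])
    if j is not None:
        c=abs(np.array(j)-j0)[1:].max()
        if best is None or c<best[0]:best=(c,yaw,j)
print(best)
ctrl.movep(list(P),[180,0,best[1]]);st("over pan")
for n in("top","side"):
    f=grab_frame(n);np.savez(f"pics/{n}2.npz",**f)
cv2.imwrite("pics/g2.png",np.hstack([crop(load("top",2),95,170,80,110,5),crop(load("side",2),160,180,80,110,5)]))
E
```

```text
gripped 5.49 [ 0.5242 -0.3492  0.1646] 0.05965652228938909 64.94385056197643 [ 1.0136 -2.0837  4.5263]
lift 6.55 [ 0.5333 -0.3933  0.2417] 0.0598374178682234 64.63090360164642 [ 0.471  -0.2738 -1.2314]
(np.float64(41.62437314875679), -180, array([22.9464,  6.9335,  9.9857, 93.0521,  0.    , 22.9464]))
over pan 8.67 [0.5225 0.2203 0.2838] 0.059926458578245 64.67519491910934 [-0.6368 -0.7648 -1.5753]
```

View pics/g2.png

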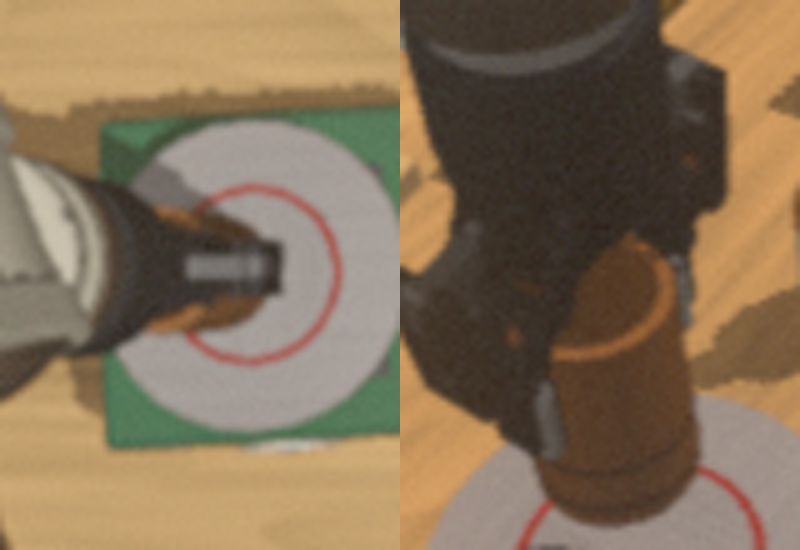

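The mortar hangs above the ring, apparently upright; its foot is at (620,500) in the side crop. I'll fit its axis and underside from the cloud before lowering it.

```bash
cat > fitm.py <<'E'
from h import *
from scipy.optimize import least_squares
def fitm(i,ctr,zr,ks=("side",)):
    P=np.vstack([world(load(k,i)).reshape(-1,3) for k in ks]);C=np.vstack([load(k,i)["color"].reshape(-1,3) for k in ks]).astype(int)
    k0=(P[:,2]>zr[0])&(P[:,2]<zr[1])&(np.hypot(*(P[:,:2]-ctr).T)<.045)&(C[:,0]>C[:,2]*1.6)
    P=P[k0];zm=np.mean(zr);x=np.r_[ctr,0,0]
    def res(x,P):
        a=np.r_[x[2:],1];a/=np.linalg.norm(a);d=P-np.r_[x[:2],zm];return np.linalg.norm(d-(d@a)[:,None]*a,axis=1)-.03
    for it in range(8):
        k=abs(res(x,P))<(.012 if it<3 else .005)
        x=least_squares(res,x,args=(P[k],),loss="soft_l1",f_scale=.002).x
    print("centre",x[:2],"at z",zm,"tilt deg x,y",np.degrees(x[2:]),"n",k.sum(),"rms",res(x,P[k]).std(),"z range",np.percentile(P[k][:,2],[1,99]));return x
E
python3 - <<'E'
from fitm import *
fitm(2,[.5225,.2203],(.16,.26));fitm(2,[.5225,.2203],(.18,.25))
E
```

```text
centre [0.5205 0.2211] at z 0.21000000000000002 tilt deg x,y [1.4371 3.676 ] n 1106 rms 0.0017356004813020005 z range [0.1771 0.2595]
centre [0.5206 0.2216] at z 0.215 tilt deg x,y [1.5617 4.6079] n 917 rms 0.001728262595783589 z range [0.1818 0.2493]
```

```bash
python3 - <<'E'
from h import *
f=load("side",2);T=f["view"];cam=np.linalg.inv(T)[:3,3]
def px(p): q=f["K"]@(T[:3,:3]@p+T[:3,3]);return (q[:2]/q[2]-[160,180])*5+[400,0]
for ty in(0,2,4):
  for tx in (0,2):
    a=np.array([np.tan(np.radians(tx)),np.tan(np.radians(ty)),1]);a/=np.linalg.norm(a)
    c=np.array([.5215,.221,.2138]);L=[]
    for s in(-.038,.03):
        o=c+s*a;d=cam-o;d-=d@a*a;D=np.linalg.norm(d);d/=D;t=np.cross(a,d)
        # tangent points
        al=np.arccos(.03/D)
        L+=[px(o+.03*(np.cos(al)*d+sg*np.sin(al)*t)) for sg in(1,-1)]
    print(tx,ty,"low",L[0].round(),L[1].round(),"high",L[2].round(),L[3].round())
# observed right edge per row
c=f["color"].astype(int)
for v in range(232,276,4):
    row=c[v];b=[u for u in range(185,230) if row[u,0]>row[u,2]*1.7 and row[u,0]<170]
    print((v-180)*5, [(min(b)-160)*5+400,(max(b)-160)*5+405] if b else None,end=" ")
E
```

```text
0 0 low [696. 438.] [532. 477.] high [676. 313.] [501. 352.]
2 0 low [698. 437.] [536. 481.] high [673. 309.] [500. 354.]
0 2 low [697. 433.] [536. 478.] high [673. 312.] [500. 358.]
2 2 low [699. 431.] [539. 482.] high [670. 308.] [499. 359.]
0 4 low [699. 427.] [540. 479.] high [671. 310.] [499. 364.]
2 4 low [701. 426.] [543. 483.] high [667. 306.] [498. 365.]
260 [535, 695] 280 [525, 700] 300 [575, 695] 320 [550, 750] 340 [550, 750] 360 [550, 750] 380 [555, 750] 400 [560, 690] 420 [565, 695] 440 [565, 695] 460 [535, 695]
```

The silhouette fits a near-upright mortar (2° lean at most), which a flat foot will take up. I'll lower it with force feedback and release.

```bash
python3 - <<'E'
from h import *
from station import *
def fz():
    v=[]
    for _ in range(6): ctrl.hold(.03);v.append(get_state()["wrist_force"])
    return np.mean(v,0)
b=fz();print("base",b)
p=np.array([.523,.2205,.229]);ctrl.move_linear(list(p),max_speed=.06)
print(.229,fz())
for z in np.arange(.227,.2165,-.0015):
    p[2]=z;ctrl.move_linear(list(p),max_speed=.03);w=fz();print(round(z,4),w,get_state()["ee_pos"][2])
    if w[2]-b[2]>1.0:break
for n in("top","side"):
    f=grab_frame(n);np.savez(f"pics/{n}3.npz",**f)
cv2.imwrite("pics/g3.png",np.hstack([crop(load("top",3),95,170,80,110,5),crop(load("side",3),160,190,80,110,5)]))
print(get_state()["time_s"])
E
```

```text
base [ 0.1234 -0.2194 -1.2024]
0.229 [-0.047   0.1364 -1.4519]
0.227 [ 0.3229  0.3316 -1.3645] 0.2269990899798143
0.2255 [ 0.0688 -0.3184 -1.1736] 0.22549599142619164
0.224 [ 0.0982 -0.0029 -0.8264] 0.2240072002752806
0.2225 [-0.3721 -0.0233 -0.5972] 0.22255360948503114
0.221 [ 0.127   0.1743 -0.4249] 0.22103170923463306
0.2195 [-0.0223  0.2894  0.532 ] 0.2195326319660197
13.0333
```

View pics/g3.png

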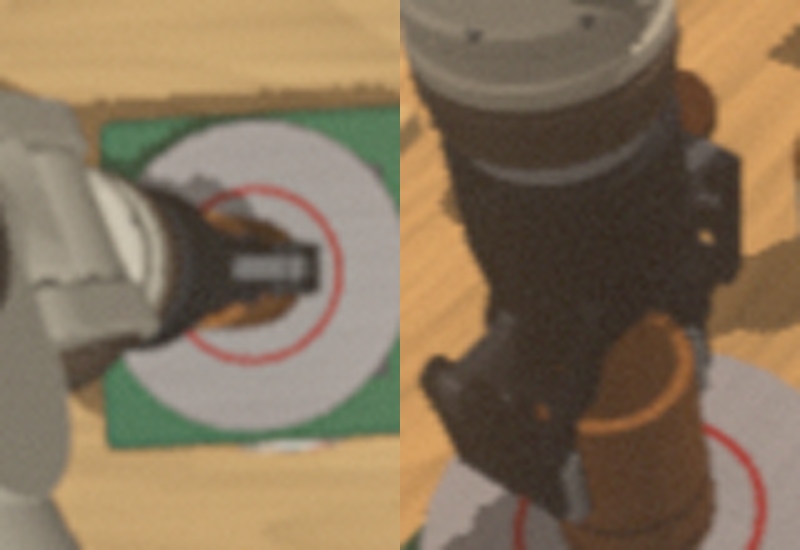

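The mortar stands on the pan and has taken about its own weight (Fz is up 1.8 N). Its foot is inside the ring. I'll release it, rise, swing to the pestle and look.

```bash
python3 - <<'E'
from h import *
from station import *
from fitm import fitm
def st(m):
    s=get_state();print(m,round(s["time_s"],2),s["ee_pos"],s["width"],np.array(s["wrist_force"]),np.round(s["joint_positions"]))
grip(.085);st("open")
ctrl.move_linear([.523,.2205,.32],max_speed=.1);st("up")
z,r=grasp(PA,45,30,-1);g=PE-.042*PA-.054*z
print("flips",[inverse_kinematics(list(g),list(grasp(PA,45,30,s)[1])) for s in(1,-1)])
j=min((inverse_kinematics(list(g),list(grasp(PA,45,30,s)[1])).tolist()+[s] for s in(1,-1)),key=lambda q:abs(q[5]))
r=grasp(PA,45,30,j[6])[1];print("flip",j[6],r,z)
ctrl.movep(list(g-.09*z),list(r));st("above pestle")
for n in("top","side"):
    f=grab_frame(n);np.savez(f"pics/{n}4.npz",**f)
fitm(4,[.522,.221],(.115,.19));fitm(4,[.522,.221],(.115,.19),("top","side"))
cv2.imwrite("pics/g4.png",np.hstack([crop(load("top",4),95,170,80,110,5),crop(load("side",4),160,220,80,110,5)]))
E
```

```text
open 13.41 [0.523  0.2205 0.2195] 0.08469498573515993 [-0.4127 -0.2574 -0.315 ] [23.  6.  2. 86. -0. 23.]
up 14.57 [0.5229 0.2205 0.3193] 0.08503590155255078 [-0.554  -0.5951  0.2809] [23.  8. 15. 97. -0. 23.]
flips [array([ -30.9048,   21.0146,   17.6942,   78.8352,   13.8224, -158.8056]), array([-30.9048,  21.0146,  17.6942,  78.8352,  13.8224,  21.1944])]
flip -1 [164.3211   2.3891 128.5241] [ 0.2364  0.1369 -0.962 ]
above pestle 16.59 [ 0.6217 -0.3367  0.2977] 0.08487655567156277 [-0.1922  0.5444  0.1536] [-33.  21.  27.  89.  14.  19.]
centre [0.5205 0.2202] at z 0.1525 tilt deg x,y [-0.0093 -0.1368] n 784 rms 0.0009426820030963089 z range [0.1164 0.1889]
centre [0.5204 0.22  ] at z 0.1525 tilt deg x,y [-0.349  -0.4043] n 980 rms 0.0013924220665781511 z range [0.1165 0.189 ]
```

View pics/g4.png

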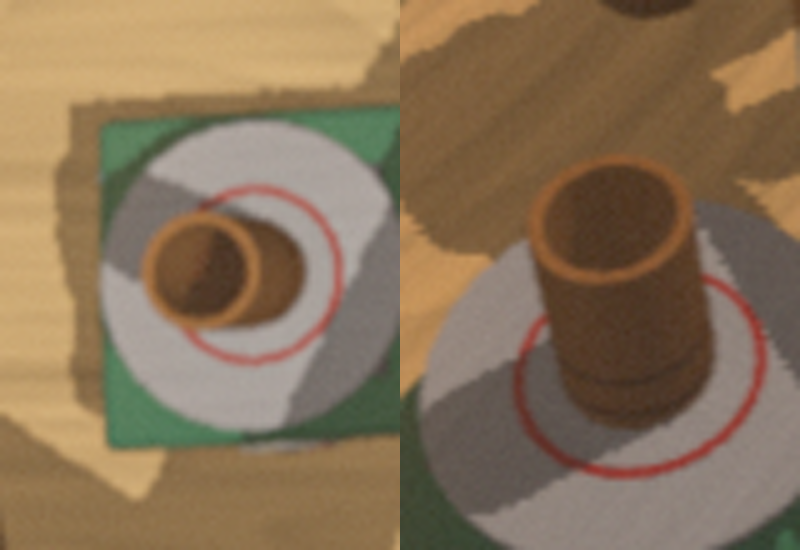

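The mortar stands upright, with tilt under 0.5°, centred at (0.5205, 0.2202) and well inside the ring. Next is the pestle. I'll close in steps and recentre on side force.

```bash
python3 - <<'E'
from h import *
from station import *
def st(m):
    s=get_state();print(m,round(s["time_s"],2),np.array(s["ee_pos"]),round(s["width"],4),round(s["grip_force"],1));return s
def w():
    v=[]
    for _ in range(4): ctrl.hold(.02);v.append(get_state()["wrist_force"])
    return np.mean(v,0)
z,r=grasp(PA,45,30,-1);g=PE-.042*PA-.054*z
y=Ro.from_euler("xyz",r,degrees=True).as_matrix()[:,1]
ctrl.move_linear(list(g),max_speed=.08);b=w();st("at")
p=g.copy()
for o in(.032,.027,.024,.022):
    grip(o);f=w()-b;s=st("o%.3f"%o);print("  side",f@y,f)
    k=0
    while abs(f@y)>1.5 and k<4:
        p=p+y*np.sign(f@y)*.001;ctrl.move_linear(list(p),max_speed=.03);f=w()-b;k+=1;print("  shift",k,f@y)
E
```

```text
at 18.03 [ 0.6427 -0.3257  0.2117] 0.0849 0.0
o0.032 18.66 [ 0.6425 -0.3255  0.2109] 0.0319 0.0
  side -0.40071594876044586 [-0.2233 -0.2337 -0.3403]
o0.027 18.95 [ 0.6426 -0.3255  0.2109] 0.0269 0.0
  side -0.42154050460744946 [-0.2231 -0.4261  0.0156]
o0.024 19.23 [ 0.6426 -0.3255  0.2109] 0.024 0.0
  side -0.1607647227664691 [-0.2962 -0.0286  0.2875]
o0.022 19.52 [ 0.6426 -0.3255  0.2109] 0.0217 0.0
  side 0.00036552385801036705 [ 0.1435 -0.2573  0.1847]
```

```bash
python3 - <<'E'
from h import *
from station import *
def st(m):
    s=get_state();print(m,round(s["time_s"],2),np.array(s["ee_pos"]),round(s["width"],4),round(s["grip_force"],1),np.array(s["wrist_force"]),np.round(s["joint_positions"]));return s
s=None;grip(.010);s=st("grip")
e=np.array(s["ee_pos"]);ctrl.move_linear(list(e+.08*PA),max_speed=.06);s=st("drawn")
R=Ro.from_euler("xyz",grasp(PA,45,30,-1)[1],degrees=True)
Q=Ro.align_vectors([[0,0,1]],[PA])[0]
def plan(g,j0):
    best=None
    for yaw in range(-180,180,10):
        Rn=Ro.from_euler("z",yaw,degrees=True)*Q*R;t=np.array(g)-.054*Rn.as_matrix()[:,2]
        o=Rn.as_euler("xyz",degrees=True);j=inverse_kinematics(list(t),list(o))
        if j is not None:
            c=abs(np.array(j)-j0).max()
            if best is None or c<best[0]:best=(c,yaw,t,o,j)
    return best
for g in([.56,-.26,.36],[.5205,.2202,.345]):
    b=plan(g,np.array(get_state()["joint_positions"]));print(b[0],b[1],b[3])
    ctrl.movep(list(b[2]),list(b[3]));st("via")
np.save("yaw.npy",b[1])
for n in("top","side"):
    f=grab_frame(n);np.savez(f"pics/{n}5.npz",**f)
cv2.imwrite("pics/g5.png",np.hstack([crop(load("top",5),80,170,80,110,5),crop(load("side",5),160,150,80,110,5)]))
E
```

```text
grip 19.73 [ 0.6432 -0.3251  0.2112] 0.0188 48.2 [ 5.0719  2.469  -0.1518] [-31.  21.  18.  79.  14.  21.]
drawn 21.22 [ 0.6516 -0.3657  0.2791] 0.0191 49.3 [-0.1182 -0.397  -0.922 ] [-33.  27.  33.  89.  14.  19.]
33.40339947872224 -10 [-180.      30.     123.053]
via 22.02 [ 0.5454 -0.2372  0.4064] 0.0187 49.3 [ 0.534  -0.5752 -0.5171] [-17.  -7.   6.  78. -19.  36.]
39.83117573526536 70 [-180.      30.    -156.947]
via 23.78 [0.4961 0.2091 0.3917] 0.0187 49.4 [ 0.6735 -0.2206 -0.9203] [ 23. -19.  -7.  72.   0.  -0.]
```

View pics/g5.png

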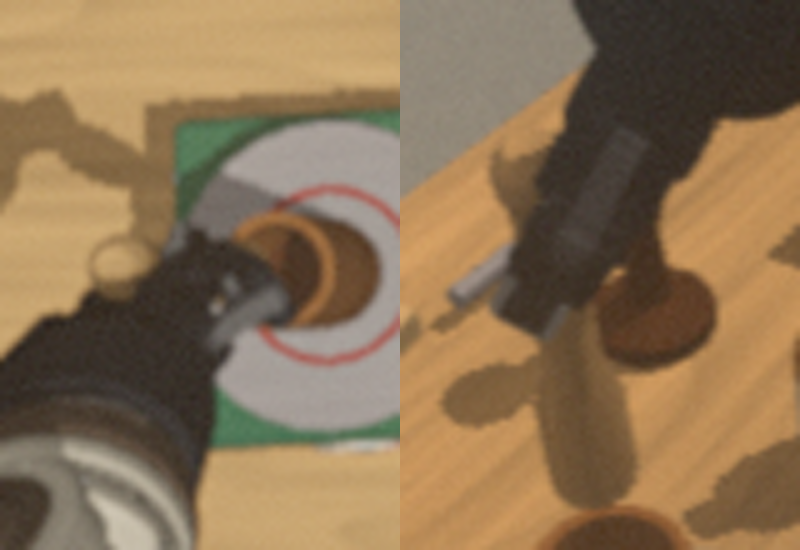

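The pestle hangs head-down over the mortar: head end at (595,500) in the side crop, knob at (122,268) in the top crop. It may lean a little, so I'll measure.

```bash
cat > fitp.py <<'E'
from h import *
from scipy.optimize import least_squares
def fitp(i):
    P=world(load("side",i)).reshape(-1,3);C=load("side",i)["color"].reshape(-1,3).astype(int)
    T=world(load("top",i)).reshape(-1,3);D=load("top",i)["color"].reshape(-1,3).astype(int)
    sel=lambda P,C,lo,hi:P[(P[:,2]>lo)&(P[:,2]<hi)&(np.hypot(P[:,0]-.5205,P[:,1]-.2202)<.05)&(C[:,0]>C[:,2]*1.3)&(C[:,0]>70)]
    A=sel(P,C,.215,.37);B=sel(T,D,.37,.41);print(len(A),len(B),"side zmin",A[:,2].min(),"knob top pts",B.mean(0) if len(B) else "")
    P=A
    prof=lambda s:np.interp(s,[0,.044,.056,.128,.134,.150],[.015,.015,.01,.01,.013,.013])
    x=np.r_[.5205,.2202,0,0,.237]   # head end centre xy, slopes, z
    def res(x,P):
        a=np.r_[x[2:4],1];a/=np.linalg.norm(a);d=P-np.r_[x[:2],x[4]];t=d@a;return np.linalg.norm(d-t[:,None]*a,axis=1)-prof(t)
    for it in range(10):
        k=abs(res(x,P))<(.02 if it<4 else .005)
        x=least_squares(lambda x,P:np.r_[res(x,P),(x[4]-.237)*3],x,args=(P[k],),loss="soft_l1",f_scale=.002).x
    a=np.r_[x[2:4],1];a/=np.linalg.norm(a);h=np.r_[x[:2],x[4]]
    print("head",h,"tilt",np.degrees(x[2:4]),"n",k.sum(),"rms",res(x,P[k]).std(),"knob end",h+.15*a)
    return h,a
E
python3 - <<'E'
from fitp import *
fitp(5)
f=load("top",5);print("knob top", world(f)[222:226,103:107].reshape(-1,3).mean(0))
E
```

```text
652 161 side zmin 0.2437950680166357 knob top pts [0.5206 0.2186 0.3853]
head [0.5196 0.2195 0.2399] tilt [-0.1219  0.013 ] n 606 rms 0.0006840579322328513 knob end [0.5193 0.2195 0.3899]
knob top [0.5217 0.2149 0.3889]
```

The pestle is vertical, within 0.2° and 1 mm of the mortar axis, with its head at z≈0.239. The floor is expected at about 0.121, so contact should come near TCP z 0.273. I'll lower it under force watch.

```bash
python3 - <<'E'
from h import *
from station import *
def fz():
    v=[]
    for _ in range(6): ctrl.hold(.03);v.append(get_state()["wrist_force"])
    return np.mean(v,0)
s=get_state();p=np.array(s["ee_pos"])+[.0008,.0005,0];b=fz();print("base",b)
for z in(.34,.31,.282):
    p[2]=z;ctrl.move_linear(list(p),max_speed=.06);w=fz();print(z,w-b)
    if np.linalg.norm(w-b)>2.5:print("touch!");break
else:
    for z in np.arange(.279,.2645,-.0015):
        p[2]=z;ctrl.move_linear(list(p),max_speed=.03);w=fz();print(round(z,4),w-b)
        if w[2]-b[2]>.7:break
for n in("top","side"):
    f=grab_frame(n);np.savez(f"pics/{n}6.npz",**f)
cv2.imwrite("pics/g6.png",np.hstack([crop(load("top",6),80,170,80,110,5),crop(load("side",6),160,190,80,110,5)]))
print(get_state()["time_s"])
E
```

```text
base [ 0.0201  0.0573 -0.9641]
0.34 [ 0.0737 -0.0429  0.1412]
0.31 [-0.0989  0.1397  0.1965]
0.282 [0.2387 0.2476 0.5658]
0.279 [0.0639 0.0891 0.2236]
0.2775 [0.1036 0.4497 0.4147]
0.276 [0.1295 0.2041 0.0497]
0.2745 [-0.0243  0.2893  0.4729]
0.273 [-0.2538  0.2311  0.5374]
0.2715 [-0.0183  0.014   0.5945]
0.27 [-0.0027 -0.2317  1.7986]
30.2167
```

View pics/g6.png

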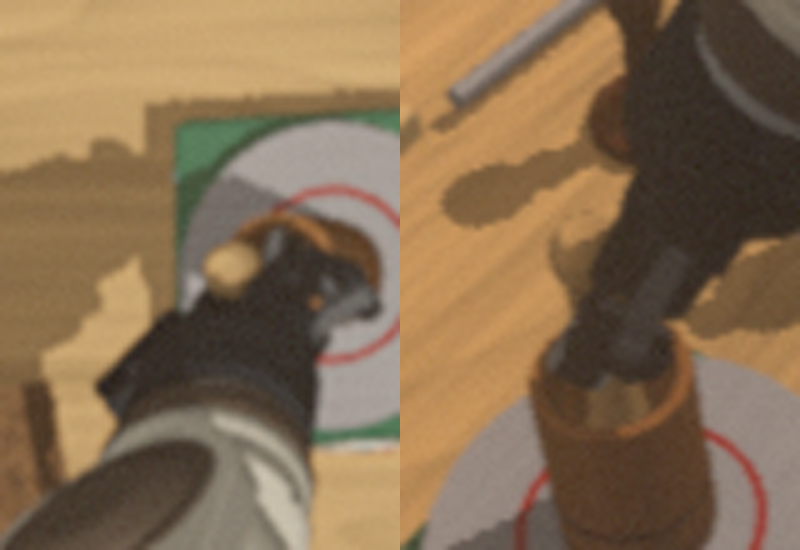

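The pestle head rests on the mortar floor (Fz is up 1.8 N from 1.5 mm of travel), with the fingers just above the rim. I'll release in stages, back out along the tool axis, and look.

```bash
python3 - <<'E'
from h import *
from station import *
from fitm import fitm
def st(m):
    s=get_state();print(m,round(s["time_s"],2),np.array(s["ee_pos"]),round(s["width"],4),np.array(s["wrist_force"]));return s
for o in(.024,.04,.085): grip(o);s=st(o)
z=Ro.from_euler("xyz",s["tool_rot"],degrees=True).as_matrix()[:,2]
e=np.array(s["ee_pos"]);ctrl.move_linear(list(e-.13*z),max_speed=.07);st("back")
ctrl.move_linear([.30,.12,.42],max_speed=.15);st("away")
ctrl.move_joints([75,5,10,95,0,20]);st("clear")
for n in("top","side"):
    f=grab_frame(n);np.savez(f"pics/{n}7.npz",**f)
fitm(7,[.5205,.2202],(.115,.185))
cv2.imwrite("pics/g7.png",np.hstack([crop(load("top",7),80,130,200,220,2),crop(load("side",7),130,130,170,220,2)]))
E
```

```text
0.024 30.44 [0.4968 0.2095 0.2699] 0.0242 [ 2.0464 -0.092   0.1528]
0.04 30.74 [0.4969 0.2095 0.27  ] 0.0395 [1.1043 0.0863 0.4593]
0.085 31.26 [0.4969 0.2095 0.27  ] 0.0849 [ 0.5199 -0.1072  0.0557]
back 33.27 [0.4371 0.1841 0.3822] 0.0848 [0.4519 0.1974 0.0486]
away 34.46 [0.3005 0.1202 0.4195] 0.0854 [-0.0621  0.1415 -0.8807]
clear 36.13 [0.1432 0.5311 0.3038] 0.085 [-0.0683  0.4849  0.6767]
centre [0.5134 0.2246] at z 0.15 tilt deg x,y [3.5274 0.4458] n 8 rms 0.00048687394056040617 z range [0.179  0.1847]
```

View pics/g7.png

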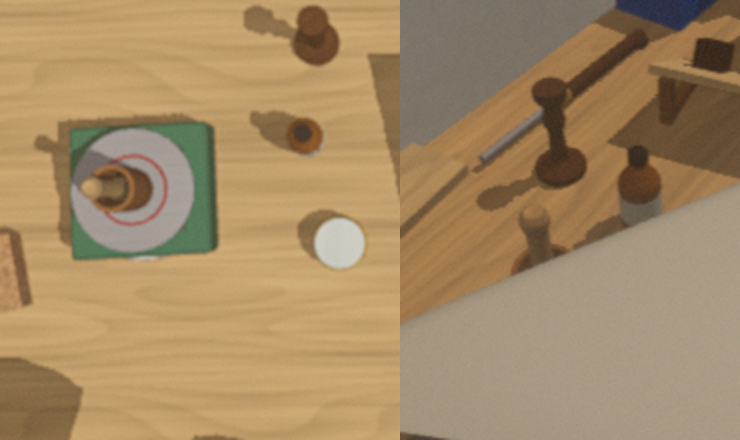

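In the top view the mortar is upright inside the ring with the pestle in it, and the bottle, tin and candlestick are where they were. The arm hides most of the side view. One last numeric check, then I'll hand it in.

```bash
python3 - <<'E'
from fitm import *
from station import *
x=fitm(7,[.5205,.2202],(.115,.18),("top",)); fitm(4,[.5205,.2202],(.115,.18),("top",))
a,b=load("top",0),load("top",7)
for n,(u,v) in dict(oil=(232,197),wax=(250,251),candle=(237,147)).items():
    s=np.s_[v-14:v+14,u-14:u+14];t=a["color"][s][4:-4,4:-4]
    m=cv2.matchTemplate(b["color"][s],t,cv2.TM_CCOEFF_NORMED);print(n,np.unravel_index(m.argmax(),m.shape),m.max())
if np.hypot(x[0]-.522,x[1]-.221)<.012 and abs(np.degrees(x[2:])).max()<5: ctrl.sign_off();print("signed off")
E
```

```text
centre [0.5225 0.2204] at z 0.1475 tilt deg x,y [-0.075 -0.009] n 122 rms 0.0004125568649545198 z range [0.121 0.178]
centre [0.5161 0.214 ] at z 0.1475 tilt deg x,y [6.4528 1.5202] n 189 rms 0.002282726277982961 z range [0.1248 0.1792]
oil (np.int64(4), np.int64(4)) 0.9961602
wax (np.int64(4), np.int64(4)) 0.9953212
candle (np.int64(4), np.int64(4)) 0.99077195
the job is handed in; nothing more can be done
signed off
```

The job is handed in at about 36 s: the mortar stands upright inside the red ring with the pestle thick end down in it, both set down gently under force feedback, and the bottle, tin and candlestick have not moved.

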